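Set the axle stand to its fourth click and fit its rubber pad

ROBOT

A 6-joint arm with a two-finger parallel gripper is mounted at the origin on the work surface. World frame = base frame: x ahead of the robot, y to its left, z up, the work surface at z = 0. Lengths are in mm, angles in rad, forces in N, time in s.
With the tool pointing down it reaches from about 325 to 750 mm from the base axis. Payload 7.6 kg.
Tool frame: the origin (TCP) lies on the mounting face of the last link; the fingertips stand 173 mm ahead of it and the grasp point (between the pads) lies 155 mm ahead of it; x points along the fingers, y is the direction in which the jaws open and shut, and the axes are right-handed (so a half turn about x gives the same grasp; the last joint's range is limited). The gripper opens to 85 mm and grips with 20 to 120 N. Pads are 22 mm wide; open, the fingers measure 114 mm over their backs; the gripper's body (76 mm by 85 mm) begins 54 mm behind the grasp point. The pads swing forward as they close: fully open they stand 13 mm farther back than shut.
Start: joints at [-1.228, 0.052, 1.401, -0, 1.689, -0.07], TCP at [210.638, -480.896, 404.723] pointing down, gripper open.
Joint ranges: [-2.9, 2.9], [-0.91, 2.17], [0.12, 2.37], [-1.06, 4.2], [0.26, 2.73], [-2.93, 2.93]. Speed limits (rad/s): [2.57, 2.57, 3.01, 3.14, 3.14, 3.14].

INTERFACE

Orientations are given as a unit quaternion [w, x, y, z].
In Python, from plant import bot gives the robot as it stands. The module is installed in compiled form; this text tells all that it offers.
- The arm moves only by the tool step_arm, never from a script. Its argument "plan" is a list of rows, each a list of 7 numbers: the shift along the tool's x, y, z in cm, then the turn, a rotation vector about the tool's x, y, z in degrees, then the closure, from 0 (fully open) to 1 (shut). A call has exactly 8 rows; each row is the pose to reach, as a shift and turn from the pose commanded when the call began, along the tool's axes at that moment; what a row does not reach only later rows make up. A row lasts 1/12 s, in which the tool goes at most 41.7 mm and 7.16 degrees, less where a joint would pass 70% of its speed; a pose out of reach is approached as far as the arm can. A call with a gripper value outside its range is refused whole. The fingers move at their own pace and stop on an object; "force" is the grip in N (left out, the last holds). Time passes only in rows, so rows that repeat a pose let the fingers close, or fill a call up. It gives the time, the measured TCP pose, the force and the opening at its end, in the units of the state.
- bot.read_state(): the state, without advancing time (a new reading comes with each control period).
- bot.read_camera(name): name is "scene" or "top" or "wrist"; returns a dict with "img" (420x560x3 uint8, blue, green, red), "z_map" (420x560 float32, mm along the optical axis (not along the pixel's ray), 0 where there is no reading), "camera_matrix" (3x3 intrinsics, pixels), "R" (3x3) and "t" (3): a world point X has camera coordinates R X + t. Camera axes: x right, y down, z forward; pixel columns grow to the right and rows downward; lengths in mm; the calibration is good to about 2 mm. A picture is of the moment at which its call begins.
- bot.sign_off(): hands the job in, once; it reports no verdict.
The state is a dict: "time_s": time; "qpos": joint angles; "qvel": joint speeds; "joint_torque": joint torques, N m; "eef_pos": TCP position; "eef_rot": TCP orientation; "ft_force": force on the tool from outside, world axes, zero at the start; "wrist_torque": the same for the moment, N m; "grip_width": finger opening in mm.
Only numpy, scipy, OpenCV 4.12 (cv2) and the standard library are available. Lean on these libraries where they do the work, as an engineer would, in place of code of your own. Each camera call takes 0.05 s, during which the arm holds its last target.

TASK

Get the blue axle stand ready for the gearbox: draw its column up by the saddle to the fourth click of the pawl and no further, then push the saddle down by hand until the fourth notch bears firmly on the pawl (a good push of 15 N or so; no slamming or leaning on it, keep under 30 N). Then fit the orange rubber pad into the saddle, flat between the two lips, groove up, and leave it there; do not disturb the engine parts and tools lying around.

Things in the scene. Friction and masses are not known exactly. Their poses are not given: they have to be found in the camera images.
- stand: the blue low-profile axle stand on the bench, too heavy to move (fixed): four splayed legs, foot print 200 x 200 mm, narrowing to a square sleeve 38 mm wide whose top is 140 mm above the bench. Origin: centre of its underside, on the column's axis. z up; its x axis points to the side with the pawl and the teeth.
- saddle: grey steel saddle on top of the column. Origin: centre of its seat (the flat floor between the lips); axes as the stand's. 67 mm long in x; 50 mm wide across y, with flat sides to grip from the seat down to 24 mm below it. At each x end a lip 12 mm high runs along y; gap between lips 55 mm, flared at the top. At the start the seat is 178 to 200 mm above the bench.
- neck (a point): centre of the saddle's underside, 24 mm below the seat, where the column (24 x 28 mm bar) meets it. Column and saddle, about 0.45 kg, slide straight up and down in the sleeve, cannot turn, are stiff (7 to 8 N of friction) and stay put. Six one-way notches, 13 mm apart. The column starts below the first: the first click comes after 8 to 32 mm of lift, different each time, the next every 13 mm.
- pawl: yellow spring pawl on the stand's +x side. Origin: its pivot, 88 mm above the bench. Its nose, 28 mm higher, rides on the column's teeth: as a tooth rises past, the pull needed grows by several N, then drops suddenly, within the last 2 or 3 mm before the click. Its lever (black cross grip, 52 mm out from the pivot) need not be touched; only while it is held down can the column go below a notch.
- sleeve_top (a point): centre of the sleeve's mouth, 140 mm above the bench, where the column comes out. After a click the column moves freely (friction only) for about 5 mm more before the next tooth meets the pawl. Pushed down then, it slides back against friction until the notch lands on the pawl and stops it dead.
- pad: loose orange rubber pad, about 0.11 kg: 52 mm long in x, 60 mm wide in y, 30 mm high; a groove 12 wide, 9 deep (black bottom) runs along y across its top. Origin: centre of its underside, z up; lies flat, groove up. The 52 mm go between the lips (1.5 mm play each side, lower edges chamfered); the 60 mm overhang the saddle by 5 mm each side. Either way round is right.
- piston_a: an aluminium piston, 101 mm in diameter and 58 mm high, standing crown up; origin: centre of its underside. Leave alone.
- piston_b: another piston, the same. Leave alone.
- wrist_pin: a steel piston pin (tube) 23 mm in diameter, standing 62 mm high; origin: centre of its underside. Leave alone.
- oil_bottle: a white bottle of assembly oil, 56 mm in diameter, 150 mm high; origin: centre of its underside. Leave alone.
- wrench: a steel combination wrench, 190 mm long, lying flat; origin: about its middle. Leave alone.
- con_rod: a steel connecting rod, 180 mm long, 24 mm high, lying flat; origin: about its middle, on its underside. Leave alone.
Mind the look-alikes: they are no part of the job. There is more than one size of the pad; the one meant has the size given above.

How it is judged:
By the outcome, as a careful person would: the job done as asked, in the order asked, and still so for the second after the job is handed in, with the robot touching nothing.
It also fails if it takes over 69 s, if anything falls off the work surface, if the arm or the gripper's body presses on something with over 40 N, if the wrist force passes 120 N, or if a joint passes its speed limit or range.

## Working session

There is one attempt and no reset: what is moved stays moved. The work goes in short steps, Python scripts to look and compute and a tool call to move; the robot and the scene stay as the last step left them, time stands still between calls to the robot, and variables do not carry over. Pictures are saved under pics/ and viewed, and the job is handed in when it is done.

Besides the shell and the picture viewer there is one more tool, called after "Request:" in YAML: its name, and indented under it one key for each argument. step_arm: Moves the arm, as the interface text tells. Its arguments: {"type":"object","properties":{"plan":{"type":"array","items":{"type":"array","items":{"type":"number"}}},"force":{"type":"number"}},"required":["plan"]}

```bash
mkdir -p pics; ls
cat > h.py <<'E'
import numpy as np, cv2
from plant import bot
from scipy.spatial.transform import Rotation as Ro
def cam(n):
    c=bot.read_camera(n); return c
def pt(c,u,v,z=None):
    K=np.array(c["camera_matrix"]);R=np.array(c["R"]);t=np.array(c["t"]).ravel()
    d=R.T@np.linalg.solve(K,[u,v,1.]); o=-R.T@t
    if z is None: return o+d*c["z_map"][int(round(v)),int(round(u))]
    return o+d*(z-o[2])/d[2]
def cloud(c):
    K=np.array(c["camera_matrix"]);R=np.array(c["R"]);t=np.array(c["t"]).ravel()
    v,u=np.mgrid[:420,:560]; P=np.stack([u,v,np.ones_like(u)],-1).reshape(-1,3)@np.linalg.inv(K).T
    P=P*c["z_map"].reshape(-1,1); return ((P-t)@R).reshape(420,560,3)
def pose():
    s=bot.read_state(); q=s["eef_rot"]; return np.array(s["eef_pos"]),Ro.from_quat([q[1],q[2],q[3],q[0]]).as_matrix()
E
python3 - <<'E'
from h import *
s=bot.read_state(); print(s); print(pose()[1].round(3))
for n in("scene","top"):
    c=cam(n); cv2.imwrite(f"pics/{n}0.png",c["img"]); np.savez(f"{n}0.npz",**c)
    print(n,(-np.array(c["R"]).T@np.array(c["t"]).ravel()).round())
E
```

```text
pics
{'time_s': 0.0, 'qpos': array([-1.22829516e+00,  5.28649092e-02,  1.40173358e+00,  1.02665144e-05,
        1.68859510e+00, -7.03079458e-02]), 'qvel': array([-4.54544483e-04, -1.61090443e-03,  2.98011532e-04,  7.43113078e-04,
        6.24860422e-06,  1.33455921e-04]), 'joint_torque': array([ 6.42321993e-04, -3.81682777e+01, -3.60177720e+01, -1.69688502e-05,
        6.40572020e-03, -7.60503298e-06]), 'eef_pos': array([ 210.63170662, -480.86793163,  403.85300244]), 'eef_rot': array([-0.14435505, -0.69202427, -0.14547759,  0.69217072]), 'ft_force': array([-0.81249786,  1.10949773,  0.02333867]), 'wrist_torque': array([-0.03168473, -0.00579243, -0.02078483]), 'grip_width': 85.19795788827162}
[[-0.001  0.401 -0.916]
 [ 0.002 -0.916 -0.401]
 [-1.    -0.002 -0.   ]]
scene [1308.  321.  826.]
top [ 317.    6. 1193.]
```

View pics/scene0.png

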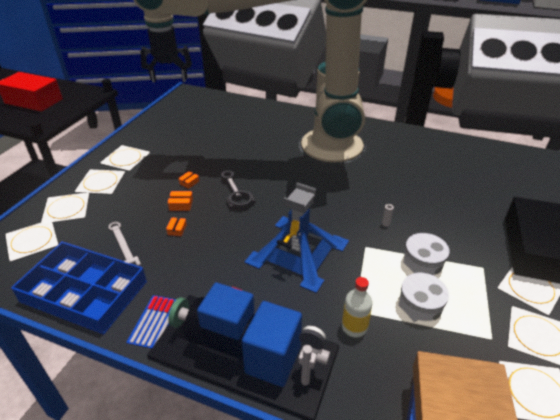

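View pics/top0.png

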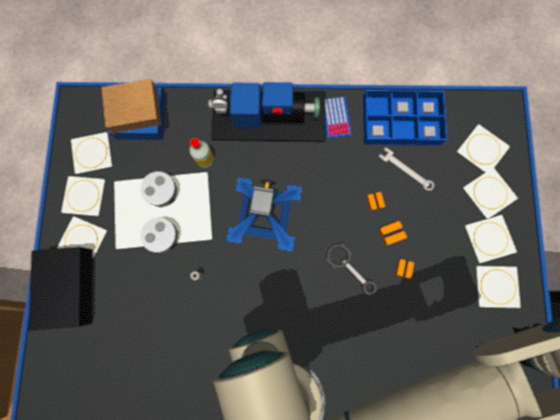

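Orange candidates in the top view are (376,201), (393,233) and (405,268). The scene view shows the same three at (176,226), (180,200) and (188,179). Next I'll measure all three, and the stand.

```bash
cat > m.py <<'E'
from h import *
for n in("top","scene"):
    c=dict(np.load(f"{n}0.npz")); P=cloud(c); hsv=cv2.cvtColor(c["img"],cv2.COLOR_BGR2HSV)
    m=cv2.inRange(hsv,(5,150,120),(18,255,255)); 
    m=cv2.morphologyEx(m,cv2.MORPH_CLOSE,np.ones((5,5)))
    k,l,st,ce=cv2.connectedComponentsWithStats(m)
    for i in range(1,k):
        if st[i,4]<60: continue
        Q=P[l==i]; zt=np.percentile(Q[:,2],90)
        A=Q[Q[:,2]>zt-4][:,:2].astype(np.float32)
        print(n,ce[i].round(),st[i,4],"z",zt.round(1),cv2.minAreaRect(A), Q.mean(0).round())
    if n=="top":
        # stand region
        sub=P[165:260,220:310].reshape(-1,3)
        for z0,z1 in((165,230),(130,150)):
            A=sub[(sub[:,2]>z0)&(sub[:,2]<z1)]
            if len(A): print(z0,len(A),A[:,2].min(),A[:,2].max(),cv2.minAreaRect(A[:,:2].astype(np.float32)))
    u0,v0,w=(355,180,80) if n=="top" else (150,160,70)
    crop=c["img"][v0:v0+110,u0:u0+w]
    x0,y0=(225,165) if n=="top" else (240,170)
    cr2=c["img"][y0:y0+110,x0:x0+110]
    cv2.imwrite(f"pics/{n}_crop.png",cv2.resize(np.hstack([crop,cr2]),None,fx=4,fy=4,interpolation=cv2.INTER_CUBIC))
E
python3 m.py
```

```text
top [130. 118.] 110 z 114.2 ((800.1336669921875, 459.453857421875), (48.6047477722168, 71.92796325683594), 10.365034103393555) [789. 461. 111.]
top [376. 201.] 245 z 25.2 ((463.84014892578125, -131.18438720703125), (53.20613098144531, 398.4139709472656), 39.2950325012207) [ 572. -265.   29.]
top [393. 233.] 423 z 32.8 ((476.90350341796875, -310.5049133300781), (51.50919723510742, 60.34880828857422), 21.999664306640625) [ 478. -313.   25.]
top [405. 268.] 266 z 25.3 ((360.3914489746094, -179.20188903808594), (52.84762954711914, 376.96466064453125), 5.1697587966918945) [ 374. -345.   23.]
165 522 166.6927244400549 196.50793662911622 ((531.5503540039062, 68.21110534667969), (49.99062728881836, 67.48527526855469), 82.33909606933594)
scene [445.  93.] 163 z -379.4 ((-1149.119140625, 323.5267639160156), (85.4103775024414, 704.84814453125), 89.71659851074219) [-1413.   328.  -375.]
scene [188. 177.] 155 z 22.7 ((824.2820434570312, -9.274200439453125), (1169.524169921875, 54.1690673828125), 37.00818634033203) [ 390. -337.   32.]
scene [179. 198.] 308 z 29.1 ((890.536376953125, -18.736968994140625), (1073.9049072265625, 65.02052307128906), 35.71165084838867) [ 482. -312.   29.]
scene [176. 224.] 223 z 21.7 ((577.3411254882812, -267.8979797363281), (49.56816101074219, 40.53672790527344), 13.477679252624512) [ 572. -270.   16.]
```

Run:
```python
from h import *
c=cam("wrist"); cv2.imwrite("pics/w0.png",c["img"]); print(c["R"],c["t"],c["camera_matrix"])
```

```text
[[ 0.40309037 -0.91515641 -0.0026264 ]
 [-0.87032723 -0.38422897  0.30805618]
 [-0.28292873 -0.12188865 -0.95136454]] [-523.39912088  -41.27280117  380.69487413] [[306.1353156    0.         278.90426473]
 [  0.         306.1353156  210.54435483]
 [  0.           0.           1.        ]]
```

View pics/top_crop.png

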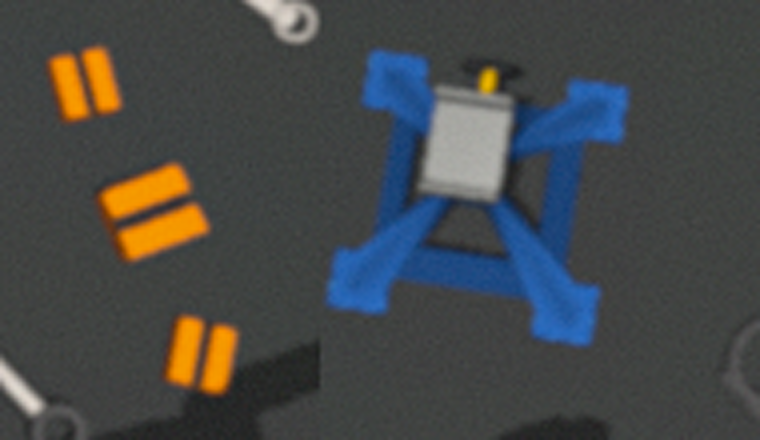

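View pics/scene_crop.png

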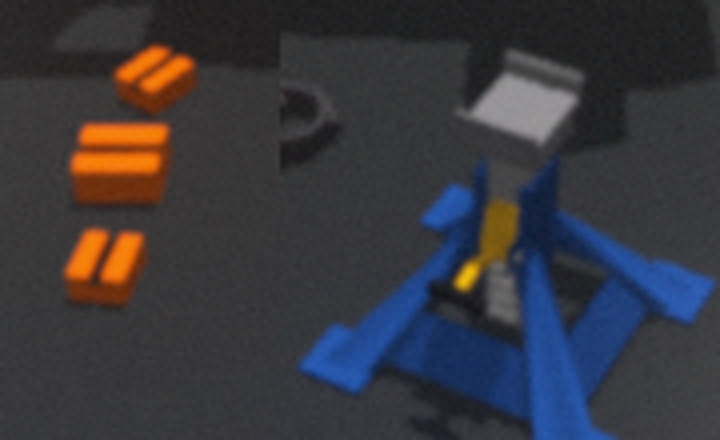

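View pics/w0.png

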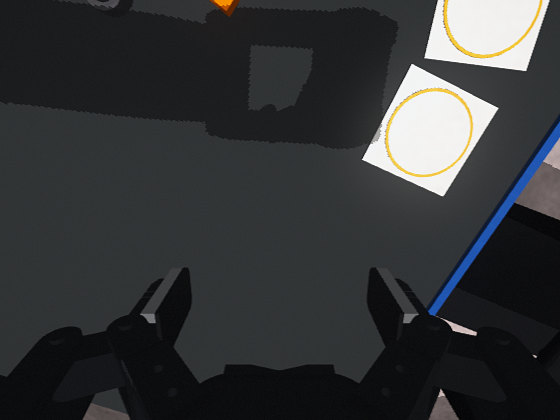

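The right pad is the middle one at top (393,233): it measures 51.5 x 60 mm and about 30 high, while the other two are smaller and only 25 high. Now a finer look at the saddle.

```bash
cat >> h.py <<'E'
def plan(g,yaw):
    """shift(cm, tool axes)/turn deg so grasp point goes to g (world), tool down, tool y at yaw deg"""
    p,R=pose()
    y=np.array([np.cos(np.radians(yaw)),np.sin(np.radians(yaw)),0]);x=np.array([0,0,-1.]);T=np.stack([x,y,np.cross(x,y)],1)
    tcp=np.array(g)-155*x
    return (R.T@(tcp-p)/10).round(3), np.degrees(Ro.from_matrix(R.T@T).as_rotvec()).round(2)
E
python3 - <<'E'
from h import *
c=dict(np.load("top0.npz"));P=cloud(c)
sub=P[165:260,220:310].reshape(-1,3)
A=sub[(sub[:,2]>165)&(sub[:,2]<230)]
print(np.histogram(A[:,2],bins=np.arange(165,202,2)))
seat=A[(A[:,2]>178)&(A[:,2]<190)]
print(seat[:,2].mean(),np.median(seat[:,2]),cv2.minAreaRect(seat[:,:2].astype(np.float32)))
c2=dict(np.load("scene0.npz"));P2=cloud(c2);s=P2[170:215,275:325].reshape(-1,3)
d=s-[531.5,68,0]; s=s[(np.hypot(d[:,0],d[:,1])<45)&(s[:,2]>165)]
print(np.histogram(s[:,2],bins=np.arange(165,202,2)),cv2.minAreaRect(s[:,:2].astype(np.float32)))
print(plan([531.5,68.2,260],-97.7))
for n in("wrist",):
    c=cam(n);print(-np.array(c["R"]).T@np.array(c["t"]).ravel())
E
```

```text
(array([  1,   0,   1,   3,   6,   9,  61, 141, 134,  57,  11,  16,  18,
        32,  26,   6,   0,   0]), array([165, 167, 169, 171, 173, 175, 177, 179, 181, 183, 185, 187, 189,
       191, 193, 195, 197, 199, 201]))
181.5900720487718 181.27059758703788 ((530.0478515625, 68.422607421875), (49.836971282958984, 64.09178161621094), 82.48550415039062)
(array([ 11,  16,  15,  24,  19,  80, 170,  74,  26,  33,  33,  32,  43,
        10,   0,   0,   0,   0]), array([165, 167, 169, 171, 173, 175, 177, 179, 181, 183, 185, 187, 189,
       191, 193, 195, 197, 199, 201])) ((534.3475341796875, 65.91305541992188), (51.35879135131836, 72.01560974121094), 82.20352935791016)
(array([ -1.045, -37.423, -51.419]), array([3.135e+01, 1.000e-02, 6.000e-02]))
[ 282.77038967 -448.46090616  373.63420761]
```

Request:
step_arm:
  plan:
    - [-1,-18.7,-25.7,20,0,0,0]
    - [-1,-18.7,-25.7,20,0,0,0]
    - [-1,-18.7,-25.7,20,0,0,0]
    - [-1,-18.7,-25.7,20,0,0,0]
    - [-1,-18.7,-25.7,20,0,0,0]
    - [-1,-18.7,-25.7,20,0,0,0]
    - [-1,-18.7,-25.7,20,0,0,0]
    - [-1,-18.7,-25.7,20,0,0,0]

```text
time_s: 0.87
eef_pos: [371.8, -203.9, 414.9]
eef_rot: [0.023, 0.707, 0.023, -0.706]
ft_force: [1.5, -0.3, -0.2]
grip_width: 85.5
```

Run:
```python
from h import *
print(pose()[0],plan([531.5,68.2,260],-97.7))
```

```text
[ 371.7954115  -203.88066338  414.91098816] (array([ 7.0000e-03, -2.6113e+01, -1.7705e+01]), array([ 1.143e+01, -4.000e-02,  1.000e-02]))
```

Request:
step_arm:
  plan:
    - [0,-26.1,-17.7,11.4,0,0,0]
    - [0,-26.1,-17.7,11.4,0,0,0]
    - [0,-26.1,-17.7,11.4,0,0,0]
    - [0,-26.1,-17.7,11.4,0,0,0]
    - [0,-26.1,-17.7,11.4,0,0,0]
    - [0,-26.1,-17.7,11.4,0,0,0]
    - [0,-26.1,-17.7,11.4,0,0,0]
    - [0,-26.1,-17.7,11.4,0,0,0]

```text
time_s: 1.53
eef_pos: [531.8, 68.0, 414.3]
eef_rot: [0.047, -0.705, 0.047, 0.706]
ft_force: [0.4, -0.4, -0.1]
grip_width: 85.2
```

Run:
```python
from h import *
print(pose()[0],plan([531.5,68.2,260],-97.7))
c=cam("wrist");np.savez("w1.npz",**c);cv2.imwrite("pics/w1.png",c["img"])
P=cloud(c);s=P.reshape(-1,3);d=s-[531.5,68,0]
k=(np.hypot(d[:,0],d[:,1])<48)&(s[:,2]>145)&(s[:,2]<200); A=s[k]
print(np.histogram(A[:,2],bins=np.arange(145,202,3)))
t=A[A[:,2]>172]; print(cv2.minAreaRect(t[:,:2].astype(np.float32)))
t=A[A[:,2]>186]; print(cv2.minAreaRect(t[:,:2].astype(np.float32)))
```

```text
[531.81450044  68.02484833 414.34551255] (array([-0.065, -0.013,  0.034]), array([0.03, 0.01, 0.01]))
(array([   0,    0,    0,    0,    0,    0,    0,    0,    9,   62,   82,
       4268,  881,  213,  446,  957,  110,    0]), array([145, 148, 151, 154, 157, 160, 163, 166, 169, 172, 175, 178, 181,
       184, 187, 190, 193, 196, 199]))
((532.5785522460938, 65.8919677734375), (50.10716247558594, 68.45893096923828), 82.3553466796875)
((532.566650390625, 65.85626220703125), (49.92975997924805, 68.45549011230469), 82.43746948242188)
```

View pics/w1.png

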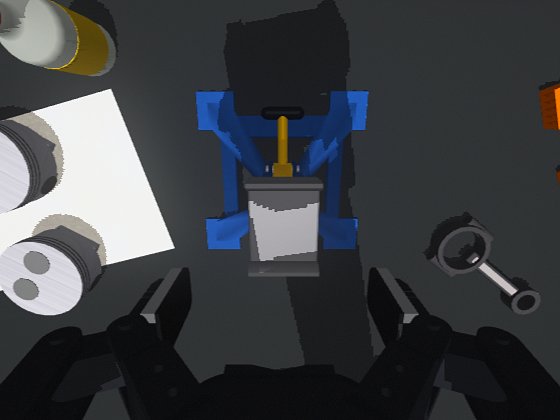

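Run:
```python
from h import *
print(plan([532,66.6,168],-97.7))
```

```text
(array([9.041, 0.512, 0.049]), array([0.23, 0.05, 0.13]))
```

Run:
```python
from h import *
s=bot.read_state();print(s["time_s"],s["eef_pos"],s["qvel"].round(3))
```

```text
1.5833 [533.21208014  71.38745781 413.42100664] [-0.081 -0.051  0.066 -0.016 -0.002 -0.122]
```

Request:
step_arm:
  plan:
    - [3,0,0,0,0,0,0]
    - [5,0,0,0,0,0,0]
    - [5,0,0,0,0,0,0]
    - [5,0,0,0,0,0,0]
    - [5,0,0,0,0,0,0]
    - [5,0,0,0,0,0,0]
    - [5,0,0,0,0,0,0]
    - [5,0,0,0,0,0,0]

```text
time_s: 2.25
eef_pos: [531.1, 65.1, 365.9]
eef_rot: [-0.048, 0.706, -0.048, -0.705]
ft_force: [-0.3, 0.2, 0.1]
grip_width: 85.4
```

Run:
```python
from h import *
print(pose()[0],plan([532,66.6,168],-97.7))
c=cam("wrist");np.savez("w2.npz",**c);cv2.imwrite("pics/w2.png",c["img"])
P=cloud(c);s=P.reshape(-1,3);d=s-[531.5,68,0]
k=(np.hypot(d[:,0],d[:,1])<48)&(s[:,2]>145)&(s[:,2]<200); A=s[k]
print(np.histogram(A[:,2],bins=np.arange(169,202,3)))
t=A[A[:,2]>172]; print(cv2.minAreaRect(t[:,:2].astype(np.float32)))
s=bot.read_state();print(s["time_s"],s["eef_pos"],s["qvel"].round(3))
```

```text
[531.10863721  65.08368464 365.91343579] (array([ 4.292, -0.161, -0.059]), array([-0.06, -0.12,  0.02]))
(array([  26,  138,  126, 6661, 1418,  434,  797, 1535,  126,    0]), array([169, 172, 175, 178, 181, 184, 187, 190, 193, 196, 199]))
((532.7230224609375, 65.74603271484375), (50.264808654785156, 68.30745697021484), 82.49153137207031)
2.3 [531.08978188  65.11283855 365.60158093] [ 0.002  0.004  0.006  0.001 -0.003  0.002]
```

Request:
step_arm:
  plan:
    - [2,-0.12,-0.1,0,0,0,0]
    - [3.5,-0.12,-0.1,0,0,0,0]
    - [4.3,-0.12,-0.1,0,0,0,0.1]
    - [4.3,-0.12,-0.1,0,0,0,0.2]
    - [4.3,-0.12,-0.1,0,0,0,0.25]
    - [4.3,-0.12,-0.1,0,0,0,0.3]
    - [4.3,-0.12,-0.1,0,0,0,0.32]
    - [4.3,-0.12,-0.1,0,0,0,0.34]
  force: 80

```text
time_s: 2.97
eef_pos: [532.4, 66.3, 322.7]
eef_rot: [-0.048, 0.706, -0.048, -0.705]
ft_force: [-0.7, -0.4, -0.1]
grip_width: 56.5
```

Run:
```python
from h import *
c=cam("wrist");cv2.imwrite("pics/w3.png",c["img"]);s=bot.read_state();print(s["time_s"],s["eef_pos"],s["ft_force"],s["grip_width"])
```

```text
3.0167 [532.32202717  66.29332829 322.49925118] [-0.05200384 -0.12839453  1.04288735] 56.19536327127427
```

View pics/w3.png

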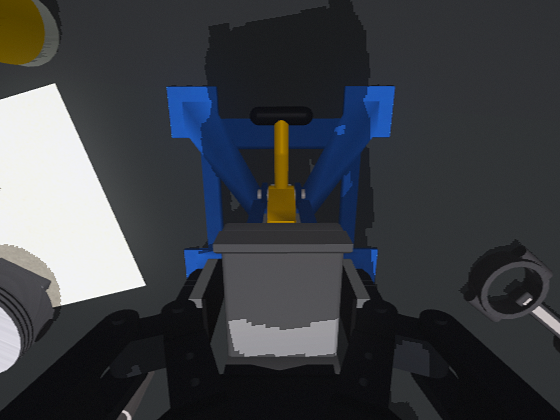

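The jaws straddle the saddle, whose edges are at columns 225 and 342, with only a small gap on each side. Closing now.

Request:
step_arm:
  plan:
    - [0,0,0,0,0,0,0.4]
    - [0,0,0,0,0,0,0.45]
    - [0,0,0,0,0,0,0.5]
    - [0,0,0,0,0,0,0.6]
    - [0,0,0,0,0,0,0.7]
    - [0,0,0,0,0,0,0.8]
    - [0,0,0,0,0,0,0.8]
    - [0,0,0,0,0,0,0.8]
  force: 80

```text
time_s: 3.68
eef_pos: [532.2, 65.4, 322.3]
eef_rot: [-0.047, 0.706, -0.049, -0.705]
ft_force: [-1.6, -4.7, 2.2]
grip_width: 48.7
```

Request:
step_arm:
  plan:
    - [0,0.05,0,0,0,0,0.8]
    - [-0.1,0.09,0,0,0,0,0.8]
    - [-0.2,0.09,0,0,0,0,0.8]
    - [-0.3,0.09,0,0,0,0,0.8]
    - [-0.4,0.09,0,0,0,0,0.8]
    - [-0.5,0.09,0,0,0,0,0.8]
    - [-0.5,0.09,0,0,0,0,0.8]
    - [-0.5,0.09,0,0,0,0,0.8]

```text
time_s: 4.35
eef_pos: [532.3, 65.1, 324.9]
eef_rot: [0.048, -0.705, 0.048, 0.706]
ft_force: [6.5, -2.7, -10.9]
grip_width: 49.1
```

Request:
step_arm:
  plan:
    - [-0.05,0,0,0,0,0,0.8]
    - [-0.1,0,0,0,0,0,0.8]
    - [-0.15,0,0,0,0,0,0.8]
    - [-0.2,0,0,0,0,0,0.8]
    - [-0.25,0,0,0,0,0,0.8]
    - [-0.3,0,0,0,0,0,0.8]
    - [-0.35,0,0,0,0,0,0.8]
    - [-0.4,0,0,0,0,0,0.8]

```text
time_s: 5.02
eef_pos: [532.4, 65.1, 328.6]
eef_rot: [0.048, -0.705, 0.048, 0.706]
ft_force: [7.8, -2.6, -12.1]
grip_width: 48.8
```

```bash
cat > seat.py <<'E'
from h import *
import sys
c=cam("wrist");P=cloud(c).reshape(-1,3);d=P[:,:2]-[532.2,65.6]
a=np.radians(-7.6);X=d@[np.cos(a),np.sin(a)];Y=d@[-np.sin(a),np.cos(a)]
k=(abs(X)<22)&(abs(Y)<20)&(P[:,2]>150)&(P[:,2]<300)
s=bot.read_state();print(s["time_s"],"seat",np.median(P[k,2]).round(2),k.sum(),"tcp",s["eef_pos"].round(2),s["ft_force"].round(1),s["wrist_torque"].round(2),s["grip_width"].round(2))
if len(sys.argv)>1: cv2.imwrite("pics/"+sys.argv[1],c["img"])
E
python3 seat.py w4.png
```

```text
Traceback (most recent call last):
  File "seat.py", line 6, in <module>
    s=bot.read_state();print(s["time_s"],"seat",np.median(P[k,2]).round(2),k.sum(),"tcp",s["eef_pos"].round(2),s["ft_force"].round(1),s["wrist_torque"].round(2),s["grip_width"].round(2))
                                                                                                                                                                 ^^^^^^^^^^^^^^^^^^^^^
AttributeError: 'float' object has no attribute 'round'
```

```bash
sed -i 's/s\["grip_width"\].round(2)/round(s["grip_width"],2)/' seat.py; python3 seat.py w4.png
python3 - <<'E'
from h import *
P=cloud(dict(np.load("w2.npz"))).reshape(-1,3);d=P[:,:2]-[532.2,65.6]
k=(abs(d[:,0])<20)&(abs(d[:,1])<18)&(P[:,2]>150);print(np.median(P[k,2]))
E
```

```text
5.1167 seat 230.9 18392 tcp [532.36  65.11 328.68] [  7.5  -3.1 -11.2] [-0.66 -1.17  0.05] 48.93
271.9801012875385
```

View pics/w4.png

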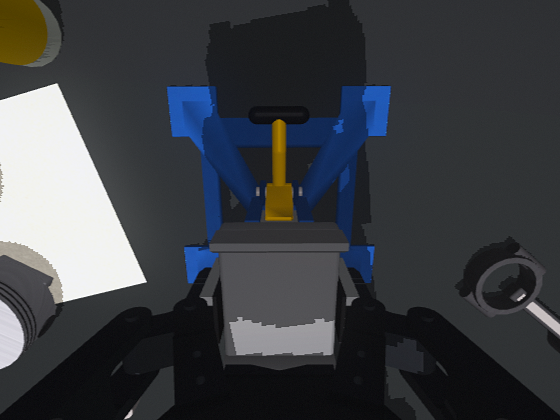

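```bash
sed -i 's/P\[:,2\]<300/P[:,2]<s0["eef_pos"][2]-120/; s/^c=cam/s0=bot.read_state();c=cam/' seat.py; sed -i 's/(P\[:,2\]>150)/(P[:,2]>150)\&(P[:,2]<s0["eef_pos"][2]-125)/' seat.py; python3 seat.py
```

```text
5.1667 seat 185.95 8216 tcp [532.36  65.11 328.72] [  8.   -1.2 -12. ] [-0.71 -1.25 -0.01] 48.69
```

Request:
step_arm:
  plan:
    - [-0.03,0,-0.05,0,0,0,0.8]
    - [-0.06,0,-0.1,0,0,0,0.8]
    - [-0.09,0,-0.1,0,0,0,0.8]
    - [-0.12,0,-0.1,0,0,0,0.8]
    - [-0.15,0,-0.1,0,0,0,0.8]
    - [-0.18,0,-0.1,0,0,0,0.8]
    - [-0.2,0,-0.1,0,0,0,0.8]
    - [-0.2,0,-0.1,0,0,0,0.8]

```text
time_s: 5.83
eef_pos: [532.7, 65.1, 332.2]
eef_rot: [0.048, -0.705, 0.048, 0.706]
ft_force: [-3.1, -5.9, -11.7]
grip_width: 48.9
```

```bash
python3 seat.py
```

```text
5.8833 seat 189.41 8196 tcp [532.69  65.08 332.17] [ -3.5  -4.5 -11.3] [-0.97  0.26 -0.08] 48.56
```

Request:
step_arm:
  plan:
    - [-0.03,0.05,0.03,0,0,0,0.8]
    - [-0.06,0.05,0.03,0,0,0,0.8]
    - [-0.09,0.05,0.03,0,0,0,0.8]
    - [-0.12,0.05,0.03,0,0,0,0.8]
    - [-0.15,0.05,0.03,0,0,0,0.8]
    - [-0.18,0.05,0.03,0,0,0,0.8]
    - [-0.2,0.05,0.03,0,0,0,0.8]
    - [-0.2,0.05,0.03,0,0,0,0.8]

```text
time_s: 6.55
eef_pos: [532.5, 64.9, 334.6]
eef_rot: [0.048, -0.705, 0.048, 0.706]
ft_force: [-6.1, -0.8, -11.4]
grip_width: 48.9
```

Request:
step_arm:
  plan:
    - [-0.03,0,0,0,0,0,0.8]
    - [-0.06,0,0,0,0,0,0.8]
    - [-0.09,0,0,0,0,0,0.8]
    - [-0.12,0,0,0,0,0,0.8]
    - [-0.15,0,0,0,0,0,0.8]
    - [-0.18,0,0,0,0,0,0.8]
    - [-0.2,0,0,0,0,0,0.8]
    - [-0.2,0,0,0,0,0,0.8]

```text
time_s: 7.22
eef_pos: [532.5, 64.9, 336.5]
eef_rot: [0.048, -0.705, 0.048, 0.706]
ft_force: [-5.2, -0.9, -11.9]
grip_width: 49.2
```

Request:
step_arm:
  plan:
    - [-0.03,0,0,0,0,0,0.8]
    - [-0.06,0,0,0,0,0,0.8]
    - [-0.09,0,0,0,0,0,0.8]
    - [-0.12,0,0,0,0,0,0.8]
    - [-0.15,0,0,0,0,0,0.8]
    - [-0.18,0,0,0,0,0,0.8]
    - [-0.2,0,0,0,0,0,0.8]
    - [-0.2,0,0,0,0,0,0.8]

```text
time_s: 7.88
eef_pos: [532.5, 64.9, 338.5]
eef_rot: [0.048, -0.705, 0.048, 0.706]
ft_force: [-4.7, -2.2, -10.8]
grip_width: 48.9
```

Request:
step_arm:
  plan:
    - [-0.03,0,0,0,0,0,0.8]
    - [-0.06,0,0,0,0,0,0.8]
    - [-0.09,0,0,0,0,0,0.8]
    - [-0.12,0,0,0,0,0,0.8]
    - [-0.15,0,0,0,0,0,0.8]
    - [-0.18,0,0,0,0,0,0.8]
    - [-0.2,0,0,0,0,0,0.8]
    - [-0.2,0,0,0,0,0,0.8]

```text
time_s: 8.55
eef_pos: [532.5, 64.9, 340.5]
eef_rot: [0.048, -0.705, 0.048, 0.706]
ft_force: [-5.7, -0.1, -10.8]
grip_width: 48.7
```

Request:
step_arm:
  plan:
    - [-0.03,0,0,0,0,0,0.8]
    - [-0.06,0,0,0,0,0,0.8]
    - [-0.09,0,0,0,0,0,0.8]
    - [-0.12,0,0,0,0,0,0.8]
    - [-0.15,0,0,0,0,0,0.8]
    - [-0.15,0,0,0,0,0,0.8]
    - [-0.15,0,0,0,0,0,0.8]
    - [-0.15,0,0,0,0,0,0.8]

```text
time_s: 9.22
eef_pos: [532.5, 64.9, 342.1]
eef_rot: [0.048, -0.705, 0.048, 0.706]
ft_force: [-5.3, -1.1, -10.6]
grip_width: 48.8
```

Request:
step_arm:
  plan:
    - [-0.03,0,0,0,0,0,0.8]
    - [-0.06,0,0,0,0,0,0.8]
    - [-0.09,0,0,0,0,0,0.8]
    - [-0.12,0,0,0,0,0,0.8]
    - [-0.15,0,0,0,0,0,0.8]
    - [-0.15,0,0,0,0,0,0.8]
    - [-0.15,0,0,0,0,0,0.8]
    - [-0.15,0,0,0,0,0,0.8]

```text
time_s: 9.88
eef_pos: [532.5, 64.9, 343.6]
eef_rot: [0.048, -0.705, 0.048, 0.706]
ft_force: [-5.3, -1.6, -11.1]
grip_width: 48.4
```

Request:
step_arm:
  plan:
    - [-0.03,0,0,0,0,0,0.8]
    - [-0.06,0,0,0,0,0,0.8]
    - [-0.09,0,0,0,0,0,0.8]
    - [-0.12,0,0,0,0,0,0.8]
    - [-0.15,0,0,0,0,0,0.8]
    - [-0.15,0,0,0,0,0,0.8]
    - [-0.15,0,0,0,0,0,0.8]
    - [-0.15,0,0,0,0,0,0.8]

```text
time_s: 10.55
eef_pos: [532.5, 64.9, 345.1]
eef_rot: [0.048, -0.705, 0.048, 0.706]
ft_force: [-5.6, -1.3, -11.4]
grip_width: 48.9
```

Request:
step_arm:
  plan:
    - [-0.03,0,0,0,0,0,0.8]
    - [-0.06,0,0,0,0,0,0.8]
    - [-0.09,0,0,0,0,0,0.8]
    - [-0.12,0,0,0,0,0,0.8]
    - [-0.15,0,0,0,0,0,0.8]
    - [-0.15,0,0,0,0,0,0.8]
    - [-0.15,0,0,0,0,0,0.8]
    - [-0.15,0,0,0,0,0,0.8]

```text
time_s: 11.22
eef_pos: [532.6, 64.9, 346.1]
eef_rot: [0.048, -0.705, 0.048, 0.706]
ft_force: [-5.1, 0.4, -17.3]
grip_width: 48.8
```

Request:
step_arm:
  plan:
    - [-0.03,0,0,0,0,0,0.8]
    - [-0.06,0,0,0,0,0,0.8]
    - [-0.09,0,0,0,0,0,0.8]
    - [-0.12,0,0,0,0,0,0.8]
    - [-0.15,0,0,0,0,0,0.8]
    - [-0.15,0,0,0,0,0,0.8]
    - [-0.15,0,0,0,0,0,0.8]
    - [-0.15,0,0,0,0,0,0.8]

```text
time_s: 11.88
eef_pos: [532.5, 64.9, 347.6]
eef_rot: [0.048, -0.705, 0.048, 0.706]
ft_force: [-5.8, 1.2, -19.0]
grip_width: 48.6
```

Request:
step_arm:
  plan:
    - [-0.03,0,0,0,0,0,0.8]
    - [-0.06,0,0,0,0,0,0.8]
    - [-0.09,0,0,0,0,0,0.8]
    - [-0.12,0,0,0,0,0,0.8]
    - [-0.15,0,0,0,0,0,0.8]
    - [-0.15,0,0,0,0,0,0.8]
    - [-0.15,0,0,0,0,0,0.8]
    - [-0.15,0,0,0,0,0,0.8]

```text
time_s: 12.55
eef_pos: [532.6, 64.9, 348.4]
eef_rot: [0.048, -0.705, 0.048, 0.706]
ft_force: [-3.7, 1.1, -25.6]
grip_width: 48.5
```

Request:
step_arm:
  plan:
    - [-0.03,0,0,0,0,0,0.8]
    - [-0.05,0,0,0,0,0,0.8]
    - [-0.08,0,0,0,0,0,0.8]
    - [-0.1,0,0,0,0,0,0.8]
    - [-0.1,0,0,0,0,0,0.8]
    - [-0.1,0,0,0,0,0,0.8]
    - [-0.1,0,0,0,0,0,0.8]
    - [-0.1,0,0,0,0,0,0.8]

```text
time_s: 13.22
eef_pos: [532.4, 64.9, 352.3]
eef_rot: [0.048, -0.705, 0.048, 0.705]
ft_force: [-11.5, 0.4, -12.3]
grip_width: 48.7
```

```bash
python3 seat.py w5.png
```

```text
13.2667 seat 209.54 8212 tcp [532.35  64.91 352.37] [-12.    1.6 -12.7] [-0.43  1.74 -0.16] 49.07
```

View pics/w5.png

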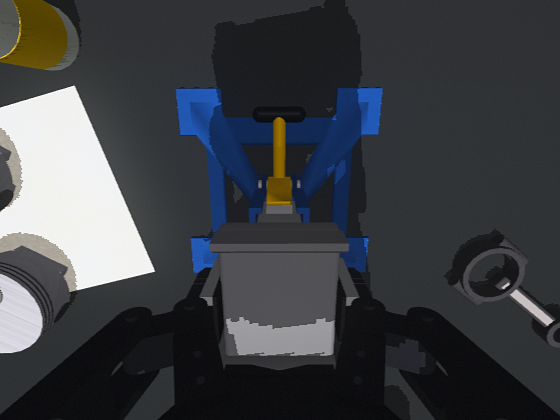

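Request:
step_arm:
  plan:
    - [-0.1,0,0.03,0,0,0,0.8]
    - [-0.2,0,0.05,0,0,0,0.8]
    - [-0.3,0,0.08,0,0,0,0.8]
    - [-0.4,0,0.08,0,0,0,0.8]
    - [-0.5,0,0.08,0,0,0,0.8]
    - [-0.6,0,0.08,0,0,0,0.8]
    - [-0.6,0,0.08,0,0,0,0.8]
    - [-0.6,0,0.08,0,0,0,0.8]

```text
time_s: 13.93
eef_pos: [531.9, 64.9, 358.6]
eef_rot: [-0.048, 0.706, -0.048, -0.705]
ft_force: [-6.2, 1.0, -14.3]
grip_width: 48.8
```

Request:
step_arm:
  plan:
    - [-0.04,0,0,0,0,0,0.8]
    - [-0.08,0,0,0,0,0,0.8]
    - [-0.12,0,0,0,0,0,0.8]
    - [-0.16,0,0,0,0,0,0.8]
    - [-0.2,0,0,0,0,0,0.8]
    - [-0.2,0,0,0,0,0,0.8]
    - [-0.2,0,0,0,0,0,0.8]
    - [-0.2,0,0,0,0,0,0.8]

```text
time_s: 14.6
eef_pos: [532.1, 64.9, 359.0]
eef_rot: [-0.048, 0.706, -0.048, -0.705]
ft_force: [0.2, 1.6, -16.0]
grip_width: 48.7
```

Request:
step_arm:
  plan:
    - [-0.04,0,0,0,0,0,0.8]
    - [-0.08,0,0,0,0,0,0.8]
    - [-0.12,0,0,0,0,0,0.8]
    - [-0.15,0,0,0,0,0,0.8]
    - [-0.15,0,0,0,0,0,0.8]
    - [-0.15,0,0,0,0,0,0.8]
    - [-0.15,0,0,0,0,0,0.8]
    - [-0.15,0,0,0,0,0,0.8]

```text
time_s: 15.27
eef_pos: [532.1, 64.9, 360.2]
eef_rot: [-0.048, 0.706, -0.048, -0.705]
ft_force: [5.1, 0.7, -20.6]
grip_width: 48.7
```

Request:
step_arm:
  plan:
    - [-0.04,0,0,0,0,0,0.8]
    - [-0.08,0,0,0,0,0,0.8]
    - [-0.12,0,0,0,0,0,0.8]
    - [-0.15,0,0,0,0,0,0.8]
    - [-0.15,0,0,0,0,0,0.8]
    - [-0.15,0,0,0,0,0,0.8]
    - [-0.15,0,0,0,0,0,0.8]
    - [-0.15,0,0,0,0,0,0.8]

```text
time_s: 15.93
eef_pos: [532.2, 64.9, 361.1]
eef_rot: [-0.048, 0.706, -0.048, -0.705]
ft_force: [7.1, 1.0, -23.0]
grip_width: 48.5
```

Request:
step_arm:
  plan:
    - [-0.04,0,0,0,0,0,0.8]
    - [-0.08,0,0,0,0,0,0.8]
    - [-0.1,0,0,0,0,0,0.8]
    - [-0.1,0,0,0,0,0,0.8]
    - [-0.1,0,0,0,0,0,0.8]
    - [-0.1,0,0,0,0,0,0.8]
    - [-0.1,0,0,0,0,0,0.8]
    - [-0.1,0,0,0,0,0,0.8]

```text
time_s: 16.6
eef_pos: [532.2, 64.9, 361.6]
eef_rot: [-0.048, 0.706, -0.048, -0.705]
ft_force: [9.8, 0.4, -24.9]
grip_width: 48.7
```

Request:
step_arm:
  plan:
    - [-0.04,0,0,0,0,0,0.8]
    - [-0.08,0,0,0,0,0,0.8]
    - [-0.1,0,0,0,0,0,0.8]
    - [-0.1,0,0,0,0,0,0.8]
    - [-0.1,0,0,0,0,0,0.8]
    - [-0.1,0,0,0,0,0,0.8]
    - [-0.1,0,0,0,0,0,0.8]
    - [-0.1,0,0,0,0,0,0.8]

```text
time_s: 17.27
eef_pos: [532.0, 64.9, 364.7]
eef_rot: [-0.048, 0.706, -0.048, -0.705]
ft_force: [2.6, 0.5, -10.1]
grip_width: 48.7
```

Click 2 came between 361.6 and 364.7, with the force dropping from 25 to 10 N. Click 3 should be near 375.

Request:
step_arm:
  plan:
    - [-0.1,0,0,0,0,0,0.8]
    - [-0.2,0,0,0,0,0,0.8]
    - [-0.3,0,0,0,0,0,0.8]
    - [-0.4,0,0,0,0,0,0.8]
    - [-0.5,0,0,0,0,0,0.8]
    - [-0.6,0,0,0,0,0,0.8]
    - [-0.7,0,0,0,0,0,0.8]
    - [-0.7,0,0,0,0,0,0.8]

```text
time_s: 17.93
eef_pos: [532.0, 64.9, 371.3]
eef_rot: [-0.048, 0.706, -0.048, -0.705]
ft_force: [4.0, 1.6, -10.8]
grip_width: 48.7
```

Request:
step_arm:
  plan:
    - [-0.04,0,0,0,0,0,0.8]
    - [-0.08,0,0,0,0,0,0.8]
    - [-0.12,0,0,0,0,0,0.8]
    - [-0.16,0,0,0,0,0,0.8]
    - [-0.2,0,0,0,0,0,0.8]
    - [-0.2,0,0,0,0,0,0.8]
    - [-0.2,0,0,0,0,0,0.8]
    - [-0.2,0,0,0,0,0,0.8]

```text
time_s: 18.6
eef_pos: [532.2, 64.9, 371.9]
eef_rot: [-0.048, 0.706, -0.048, -0.705]
ft_force: [7.9, 1.5, -16.9]
grip_width: 48.8
```

Request:
step_arm:
  plan:
    - [-0.04,0,0,0,0,0,0.8]
    - [-0.08,0,0,0,0,0,0.8]
    - [-0.12,0,0,0,0,0,0.8]
    - [-0.15,0,0,0,0,0,0.8]
    - [-0.15,0,0,0,0,0,0.8]
    - [-0.15,0,0,0,0,0,0.8]
    - [-0.15,0,0,0,0,0,0.8]
    - [-0.15,0,0,0,0,0,0.8]

```text
time_s: 19.27
eef_pos: [532.2, 64.9, 372.9]
eef_rot: [0.048, -0.705, 0.048, 0.706]
ft_force: [8.8, 0.9, -19.9]
grip_width: 48.5
```

Request:
step_arm:
  plan:
    - [-0.04,0,0,0,0,0,0.8]
    - [-0.08,0,-0.03,0,0,0,0.8]
    - [-0.12,0,-0.06,0,0,0,0.8]
    - [-0.15,0,-0.06,0,0,0,0.8]
    - [-0.15,0,-0.06,0,0,0,0.8]
    - [-0.15,0,-0.06,0,0,0,0.8]
    - [-0.15,0,-0.06,0,0,0,0.8]
    - [-0.15,0,-0.06,0,0,0,0.8]

```text
time_s: 19.93
eef_pos: [532.6, 64.9, 373.8]
eef_rot: [0.048, -0.705, 0.048, 0.706]
ft_force: [5.6, 1.5, -20.5]
grip_width: 48.3
```

Request:
step_arm:
  plan:
    - [-0.04,0,0,0,0,0,0.8]
    - [-0.08,0,0,0,0,0,0.8]
    - [-0.1,0,0,0,0,0,0.8]
    - [-0.1,0,0,0,0,0,0.8]
    - [-0.1,0,0,0,0,0,0.8]
    - [-0.1,0,0,0,0,0,0.8]
    - [-0.1,0,0,0,0,0,0.8]
    - [-0.1,0,0,0,0,0,0.8]

```text
time_s: 20.6
eef_pos: [532.7, 64.9, 374.1]
eef_rot: [0.048, -0.705, 0.048, 0.706]
ft_force: [7.6, 2.3, -23.8]
grip_width: 48.5
```

Request:
step_arm:
  plan:
    - [-0.04,0,0,0,0,0,0.8]
    - [-0.08,0,0,0,0,0,0.8]
    - [-0.12,0,0,0,0,0,0.8]
    - [-0.12,0,0,0,0,0,0.8]
    - [-0.12,0,0,0,0,0,0.8]
    - [-0.12,0,0,0,0,0,0.8]
    - [-0.12,0,0,0,0,0,0.8]
    - [-0.12,0,0,0,0,0,0.8]

```text
time_s: 21.27
eef_pos: [532.5, 64.9, 377.2]
eef_rot: [0.048, -0.705, 0.048, 0.706]
ft_force: [4.0, 1.7, -14.9]
grip_width: 49.0
```

```bash
python3 seat.py
```

```text
21.3167 seat 234.32 8529 tcp [532.43  64.91 377.46] [  2.6   1.5 -15.2] [-0.31 -0.38 -0.09] 48.55
```

Click 3 is passed: it came at about 374.5 and the force fell. Click 4 should be near 388.

Request:
step_arm:
  plan:
    - [-0.1,0,0,0,0,0,0.8]
    - [-0.2,0,0,0,0,0,0.8]
    - [-0.3,0,0,0,0,0,0.8]
    - [-0.4,0,0,0,0,0,0.8]
    - [-0.5,0,0,0,0,0,0.8]
    - [-0.6,0,0,0,0,0,0.8]
    - [-0.6,0,0,0,0,0,0.8]
    - [-0.6,0,0,0,0,0,0.8]

```text
time_s: 21.98
eef_pos: [532.3, 64.9, 384.2]
eef_rot: [0.048, -0.705, 0.048, 0.706]
ft_force: [-3.9, 2.1, -9.5]
grip_width: 48.4
```

Request:
step_arm:
  plan:
    - [-0.04,0,0,0,0,0,0.8]
    - [-0.08,0,0,0,0,0,0.8]
    - [-0.12,0,0,0,0,0,0.8]
    - [-0.16,0,0,0,0,0,0.8]
    - [-0.2,0,0,0,0,0,0.8]
    - [-0.2,0,0,0,0,0,0.8]
    - [-0.2,0,0,0,0,0,0.8]
    - [-0.2,0,0,0,0,0,0.8]

```text
time_s: 22.65
eef_pos: [532.5, 64.9, 385.3]
eef_rot: [0.048, -0.705, 0.048, 0.706]
ft_force: [-1.7, 3.4, -18.4]
grip_width: 48.6
```

Request:
step_arm:
  plan:
    - [-0.04,0,0,0,0,0,0.8]
    - [-0.08,0,0,0,0,0,0.8]
    - [-0.12,0,0,0,0,0,0.8]
    - [-0.15,0,0,0,0,0,0.8]
    - [-0.15,0,0,0,0,0,0.8]
    - [-0.15,0,0,0,0,0,0.8]
    - [-0.15,0,0,0,0,0,0.8]
    - [-0.15,0,0,0,0,0,0.8]

```text
time_s: 23.32
eef_pos: [532.5, 64.9, 387.0]
eef_rot: [0.048, -0.705, 0.048, 0.706]
ft_force: [-1.8, 4.0, -22.9]
grip_width: 48.8
```

Request:
step_arm:
  plan:
    - [-0.04,0,0,0,0,0,0.8]
    - [-0.08,0,0,0,0,0,0.8]
    - [-0.1,0,0,0,0,0,0.8]
    - [-0.1,0,0,0,0,0,0.8]
    - [-0.1,0,0,0,0,0,0.8]
    - [-0.1,0,0,0,0,0,0.8]
    - [-0.1,0,0,0,0,0,0.8]
    - [-0.1,0,0,0,0,0,0.8]

```text
time_s: 23.98
eef_pos: [532.4, 64.9, 388.3]
eef_rot: [0.048, -0.705, 0.048, 0.706]
ft_force: [-2.5, 3.6, -20.9]
grip_width: 48.9
```

Request:
step_arm:
  plan:
    - [-0.04,0,0,0,0,0,0.8]
    - [-0.08,0,0,0,0,0,0.8]
    - [-0.08,0,0,0,0,0,0.8]
    - [-0.08,0,0,0,0,0,0.8]
    - [-0.08,0,0,0,0,0,0.8]
    - [-0.08,0,0,0,0,0,0.8]
    - [-0.08,0,0,0,0,0,0.8]
    - [-0.08,0,0,0,0,0,0.8]

```text
time_s: 24.65
eef_pos: [532.1, 64.9, 391.7]
eef_rot: [-0.048, 0.706, -0.048, -0.705]
ft_force: [-7.8, 4.1, -11.7]
grip_width: 48.7
```

```bash
python3 seat.py w6.png
```

```text
24.7 seat 248.89 8876 tcp [532.07  64.89 391.73] [ -8.9   4.2 -11.5] [ 0.03  1.49 -0.11] 48.7
```

The fourth click is passed: the force dropped from 21 to 11.7 N and the grip hasn't slipped. Now easing down onto the notch.

Request:
step_arm:
  plan:
    - [0.03,0,0,0,0,0,0.8]
    - [0.06,0,0,0,0,0,0.8]
    - [0.09,0,0,0,0,0,0.8]
    - [0.12,0,0,0,0,0,0.8]
    - [0.15,0,0,0,0,0,0.8]
    - [0.18,0,0,0,0,0,0.8]
    - [0.2,0,0,0,0,0,0.8]
    - [0.2,0,0,0,0,0,0.8]

```text
time_s: 25.37
eef_pos: [531.8, 64.9, 391.7]
eef_rot: [-0.048, 0.707, -0.048, -0.704]
ft_force: [-12.0, 3.7, -2.4]
grip_width: 49.1
```

Request:
step_arm:
  plan:
    - [0.02,0,0,0,0,0,0.8]
    - [0.04,0,0,0,0,0,0.8]
    - [0.06,0,0,0,0,0,0.8]
    - [0.08,0,0,0,0,0,0.8]
    - [0.1,0,0,0,0,0,0.8]
    - [0.12,0,0,0,0,0,0.8]
    - [0.12,0,0,0,0,0,0.8]
    - [0.12,0,0,0,0,0,0.8]

```text
time_s: 26.03
eef_pos: [531.7, 64.9, 391.7]
eef_rot: [-0.048, 0.707, -0.048, -0.704]
ft_force: [-15.0, 3.2, 2.8]
grip_width: 49.0
```

Request:
step_arm:
  plan:
    - [0.02,0,0.03,0,0,0,0.8]
    - [0.04,0,0.06,0,0,0,0.8]
    - [0.06,0,0.09,0,0,0,0.8]
    - [0.08,0,0.1,0,0,0,0.8]
    - [0.1,0,0.1,0,0,0,0.8]
    - [0.1,0,0.1,0,0,0,0.8]
    - [0.1,0,0.1,0,0,0,0.8]
    - [0.1,0,0.1,0,0,0,0.8]

```text
time_s: 26.7
eef_pos: [531.1, 64.9, 391.6]
eef_rot: [-0.048, 0.708, -0.048, -0.703]
ft_force: [-10.8, 3.8, 3.7]
grip_width: 48.9
```

Request:
step_arm:
  plan:
    - [0.02,0,0,0,0,0,0.8]
    - [0.04,0,0,0,0,0,0.8]
    - [0.06,0,0,0,0,0,0.8]
    - [0.08,0,0,0,0,0,0.8]
    - [0.1,0,0,0,0,0,0.8]
    - [0.1,0,0,0,0,0,0.8]
    - [0.1,0,0,0,0,0,0.8]
    - [0.1,0,0,0,0,0,0.8]

```text
time_s: 27.37
eef_pos: [531.0, 64.9, 391.4]
eef_rot: [-0.048, 0.709, -0.048, -0.702]
ft_force: [-12.9, 3.4, 8.4]
grip_width: 48.9
```

Request:
step_arm:
  plan:
    - [0.02,0,0.03,0,0,0,0.8]
    - [0.04,0,0.06,0,0,0,0.8]
    - [0.06,0,0.09,0,0,0,0.8]
    - [0.08,0,0.1,0,0,0,0.8]
    - [0.1,0,0.1,0,0,0,0.8]
    - [0.1,0,0.1,0,0,0,0.8]
    - [0.1,0,0.1,0,0,0,0.8]
    - [0.1,0,0.1,0,0,0,0.8]

```text
time_s: 28.03
eef_pos: [530.4, 65.0, 391.3]
eef_rot: [-0.048, 0.71, -0.048, -0.701]
ft_force: [-7.4, 2.8, 10.2]
grip_width: 48.7
```

```bash
python3 seat.py w7.png
```

```text
28.0833 seat 248.56 8878 tcp [530.43  64.93 391.3 ] [-7.6  2.7 10.6] [-0.47  2.03 -0.11] 48.36
```

View pics/w7.png

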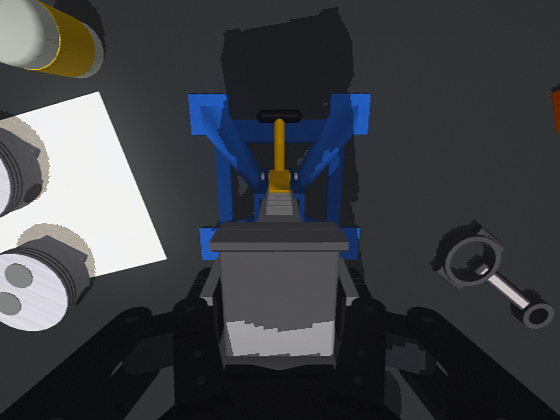

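Request:
step_arm:
  plan:
    - [0,0,0,0,-0.1,0,0.8]
    - [0,0,0,0,-0.2,0,0.8]
    - [0,0,0,0,-0.3,0,0.8]
    - [0,0,0,0,-0.4,0,0.8]
    - [0,0,0,0,-0.5,0,0.8]
    - [0,0,0,0,-0.5,0,0.8]
    - [0,0,0,0,-0.5,0,0.8]
    - [0,0,0,0,-0.5,0,0.8]

```text
time_s: 28.75
eef_pos: [531.1, 64.8, 391.3]
eef_rot: [-0.048, 0.708, -0.048, -0.703]
ft_force: [0.4, 2.6, 6.6]
grip_width: 48.4
```

```bash
python3 seat.py
```

```text
28.8 seat 248.56 8903 tcp [531.1   64.82 391.36] [0.4 2.3 6.5] [-0.63  0.53  0.01] 48.8
```

Request:
step_arm:
  plan:
    - [0.02,0,0,0,-0.05,0,0.8]
    - [0.04,0,0,0,-0.1,0,0.8]
    - [0.06,0,0,0,-0.15,0,0.8]
    - [0.08,0,0,0,-0.2,0,0.8]
    - [0.1,0,0,0,-0.2,0,0.8]
    - [0.1,0,0,0,-0.2,0,0.8]
    - [0.1,0,0,0,-0.2,0,0.8]
    - [0.1,0,0,0,-0.2,0,0.8]

```text
time_s: 29.47
eef_pos: [531.3, 64.8, 391.3]
eef_rot: [-0.048, 0.708, -0.047, -0.703]
ft_force: [2.1, 1.3, 9.5]
grip_width: 48.9
```

```bash
python3 seat.py
```

```text
29.5167 seat 248.55 8914 tcp [531.27  64.77 391.34] [0.5 3.  9.3] [-0.71  0.29  0.01] 49.04
```

Request:
step_arm:
  plan:
    - [0.03,0,0,0,-0.05,0,0.8]
    - [0.06,0,0,0,-0.1,0,0.8]
    - [0.09,0,0,0,-0.15,0,0.8]
    - [0.12,0,0,0,-0.2,0,0.8]
    - [0.15,0,0,0,-0.2,0,0.8]
    - [0.15,0,0,0,-0.2,0,0.8]
    - [0.15,0,0,0,-0.2,0,0.8]
    - [0.15,0,0,0,-0.2,0,0.8]

```text
time_s: 30.18
eef_pos: [531.5, 64.7, 389.8]
eef_rot: [-0.048, 0.707, -0.047, -0.704]
ft_force: [4.8, 1.8, 4.8]
grip_width: 48.6
```

```bash
python3 seat.py
```

```text
30.2333 seat 247.01 8882 tcp [531.55  64.67 389.46] [5.7 2.1 5. ] [-0.73 -0.52  0.04] 48.7
```

Request:
step_arm:
  plan:
    - [0.03,0,0,0,0,0,0.8]
    - [0.06,0,0,0,0,0,0.8]
    - [0.09,0,0,0,0,0,0.8]
    - [0.1,0,0,0,0,0,0.8]
    - [0.1,0,0,0,0,0,0.8]
    - [0.1,0,0,0,0,0,0.8]
    - [0.1,0,0,0,0,0,0.8]
    - [0.1,0,0,0,0,0,0.8]

```text
time_s: 30.9
eef_pos: [531.7, 64.7, 387.3]
eef_rot: [-0.048, 0.707, -0.047, -0.704]
ft_force: [7.9, 1.5, 1.5]
grip_width: 48.8
```

```bash
python3 seat.py
```

```text
30.95 seat 244.53 8871 tcp [531.72  64.69 387.37] [8.  2.  1.7] [-0.69 -0.88  0.03] 48.77
```

Request:
step_arm:
  plan:
    - [0.02,0,0,0,0.05,0,0.8]
    - [0.04,0,0,0,0.1,0,0.8]
    - [0.06,0,0,0,0.15,0,0.8]
    - [0.08,0,0,0,0.2,0,0.8]
    - [0.1,0,0,0,0.2,0,0.8]
    - [0.1,0,0,0,0.2,0,0.8]
    - [0.1,0,0,0,0.2,0,0.8]
    - [0.1,0,0,0,0.2,0,0.8]

```text
time_s: 31.62
eef_pos: [531.5, 64.8, 386.1]
eef_rot: [-0.048, 0.707, -0.047, -0.704]
ft_force: [4.5, 2.7, 2.3]
grip_width: 48.5
```

```bash
python3 seat.py w8.png
```

```text
31.6667 seat 243.34 8871 tcp [531.48  64.75 386.14] [5.1 2.7 1.2] [-0.62 -0.34  0.01] 49.07
```

Request:
step_arm:
  plan:
    - [0.02,0,0,0,0.05,0,0.8]
    - [0.04,0,0,0,0.1,0,0.8]
    - [0.06,0,0,0,0.1,0,0.8]
    - [0.08,0,0,0,0.1,0,0.8]
    - [0.1,0,0,0,0.1,0,0.8]
    - [0.12,0,0,0,0.1,0,0.8]
    - [0.14,0,0,0,0.1,0,0.8]
    - [0.15,0,0,0,0.1,0,0.8]

```text
time_s: 32.33
eef_pos: [531.5, 64.8, 383.7]
eef_rot: [-0.048, 0.707, -0.048, -0.704]
ft_force: [6.2, 1.7, 3.4]
grip_width: 48.5
```

```bash
python3 seat.py w9.png
```

```text
32.3833 seat 240.94 8862 tcp [531.45  64.79 383.69] [6.4 3.3 3.4] [-0.59 -0.53  0.  ] 49.03
```

View pics/w9.png

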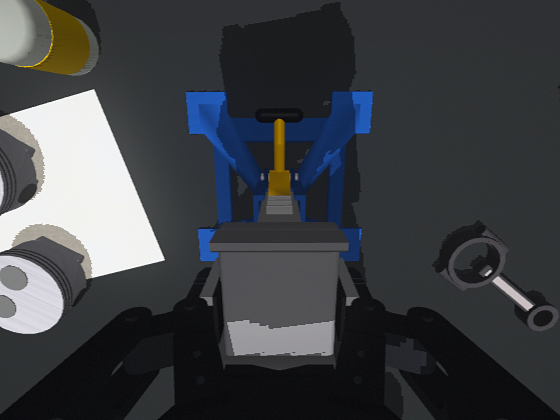

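The column slid back past 388, so the fourth notch never engaged. The force drop comes 2–3 mm before the click, and the ramps start 5 mm after each click (371.4, 384.4), so the clicks sit near TCP z 353, 366, 379 and 392. I had reached only 391.7, so I'm drawing it up again to about 394.5.

Request:
step_arm:
  plan:
    - [-0.06,0,0,0,0,0,0.8]
    - [-0.12,0,0,0,0,0,0.8]
    - [-0.18,0,0,0,0,0,0.8]
    - [-0.24,0,0,0,0,0,0.8]
    - [-0.3,0,0,0,0,0,0.8]
    - [-0.36,0,0,0,0,0,0.8]
    - [-0.42,0,0,0,0,0,0.8]
    - [-0.48,0,0,0,0,0,0.8]

```text
time_s: 33.05
eef_pos: [531.9, 64.8, 384.5]
eef_rot: [-0.048, 0.706, -0.048, -0.705]
ft_force: [16.6, 2.4, -17.1]
grip_width: 48.8
```

Request:
step_arm:
  plan:
    - [-0.06,0,0,0,0,0,0.8]
    - [-0.12,0,0,0,0,0,0.8]
    - [-0.18,0,0,0,0,0,0.8]
    - [-0.24,0,0,0,0,0,0.8]
    - [-0.3,0,0,0,0,0,0.8]
    - [-0.3,0,0,0,0,0,0.8]
    - [-0.3,0,0,0,0,0,0.8]
    - [-0.3,0,0,0,0,0,0.8]

```text
time_s: 33.72
eef_pos: [532.1, 64.8, 386.6]
eef_rot: [-0.048, 0.706, -0.048, -0.705]
ft_force: [18.3, 4.1, -18.6]
grip_width: 48.7
```

Request:
step_arm:
  plan:
    - [-0.04,0,-0.02,0,0.1,0,0.8]
    - [-0.08,0,-0.04,0,0.2,0,0.8]
    - [-0.12,0,-0.06,0,0.3,0,0.8]
    - [-0.15,0,-0.08,0,0.4,0,0.8]
    - [-0.15,0,-0.1,0,0.5,0,0.8]
    - [-0.15,0,-0.1,0,0.5,0,0.8]
    - [-0.15,0,-0.1,0,0.5,0,0.8]
    - [-0.15,0,-0.1,0,0.5,0,0.8]

```text
time_s: 34.38
eef_pos: [532.0, 64.9, 386.8]
eef_rot: [-0.048, 0.706, -0.048, -0.705]
ft_force: [4.5, 4.0, -19.5]
grip_width: 48.6
```

Request:
step_arm:
  plan:
    - [-0.04,0,0,0,0,0,0.8]
    - [-0.08,0,0,0,0,0,0.8]
    - [-0.12,0,0,0,0,0,0.8]
    - [-0.12,0,0,0,0,0,0.8]
    - [-0.12,0,0,0,0,0,0.8]
    - [-0.12,0,0,0,0,0,0.8]
    - [-0.12,0,0,0,0,0,0.8]
    - [-0.12,0,0,0,0,0,0.8]

```text
time_s: 35.05
eef_pos: [532.1, 64.9, 387.1]
eef_rot: [-0.048, 0.706, -0.048, -0.705]
ft_force: [7.8, 4.0, -22.8]
grip_width: 48.7
```

Request:
step_arm:
  plan:
    - [-0.04,0,0,0,0,0,0.8]
    - [-0.08,0,0,0,0,0,0.8]
    - [-0.12,0,0,0,0,0,0.8]
    - [-0.15,0,0,0,0,0,0.8]
    - [-0.15,0,0,0,0,0,0.8]
    - [-0.15,0,0,0,0,0,0.8]
    - [-0.15,0,0,0,0,0,0.8]
    - [-0.15,0,0,0,0,0,0.8]

```text
time_s: 35.72
eef_pos: [531.9, 64.9, 390.2]
eef_rot: [-0.048, 0.706, -0.048, -0.705]
ft_force: [4.7, 3.2, -15.8]
grip_width: 48.9
```

Request:
step_arm:
  plan:
    - [-0.04,0,0,0,0,0,0.8]
    - [-0.08,0,0,0,0,0,0.8]
    - [-0.12,0,0,0,0,0,0.8]
    - [-0.15,0,0,0,0,0,0.8]
    - [-0.15,0,0,0,0,0,0.8]
    - [-0.15,0,0,0,0,0,0.8]
    - [-0.15,0,0,0,0,0,0.8]
    - [-0.15,0,0,0,0,0,0.8]

```text
time_s: 36.38
eef_pos: [531.8, 64.9, 392.4]
eef_rot: [-0.048, 0.707, -0.048, -0.704]
ft_force: [4.2, 2.9, -8.9]
grip_width: 48.4
```

Request:
step_arm:
  plan:
    - [-0.04,0,0,0,0,0,0.8]
    - [-0.08,0,0,0,0,0,0.8]
    - [-0.12,0,0,0,0,0,0.8]
    - [-0.16,0,0,0,0,0,0.8]
    - [-0.2,0,0,0,0,0,0.8]
    - [-0.25,0,0,0,0,0,0.8]
    - [-0.25,0,0,0,0,0,0.8]
    - [-0.25,0,0,0,0,0,0.8]

```text
time_s: 37.05
eef_pos: [531.9, 64.9, 394.5]
eef_rot: [-0.048, 0.706, -0.048, -0.705]
ft_force: [5.1, 3.0, -11.3]
grip_width: 48.7
```

```bash
python3 seat.py
```

```text
37.1 seat 251.64 8938 tcp [531.86  64.88 394.52] [  5.6   3.3 -11.2] [-0.19 -0.63 -0.03] 48.72
```

Request:
step_arm:
  plan:
    - [0.05,0,0,0,0,0,0.8]
    - [0.1,0,0,0,0,0,0.8]
    - [0.15,0,0,0,0,0,0.8]
    - [0.2,0,0,0,0,0,0.8]
    - [0.25,0,0,0,0,0,0.8]
    - [0.3,0,0,0,0,0,0.8]
    - [0.35,0,0,0,0,0,0.8]
    - [0.35,0,0,0,0,0,0.8]

```text
time_s: 37.77
eef_pos: [531.7, 64.9, 391.8]
eef_rot: [-0.048, 0.707, -0.048, -0.704]
ft_force: [3.6, 1.9, 8.2]
grip_width: 49.0
```

Request:
step_arm:
  plan:
    - [0.03,0,0,0,-0.05,0,0.8]
    - [0.06,0,0,0,-0.1,0,0.8]
    - [0.09,0,0,0,-0.15,0,0.8]
    - [0.12,0,0,0,-0.2,0,0.8]
    - [0.15,0,0,0,-0.25,0,0.8]
    - [0.15,0,0,0,-0.3,0,0.8]
    - [0.15,0,0,0,-0.3,0,0.8]
    - [0.15,0,0,0,-0.3,0,0.8]

```text
time_s: 38.43
eef_pos: [532.0, 64.8, 391.8]
eef_rot: [-0.048, 0.706, -0.048, -0.705]
ft_force: [5.8, 1.4, 11.7]
grip_width: 48.6
```

The column stopped at 391.8, where notch 4 should be. Pushing a little more, to about 16–18 N.

Request:
step_arm:
  plan:
    - [0.03,0,0,0,0,0,0.8]
    - [0.06,0,0,0,0,0,0.8]
    - [0.09,0,0,0,0,0,0.8]
    - [0.12,0,0,0,0,0,0.8]
    - [0.15,0,0,0,0,0,0.8]
    - [0.15,0,0,0,0,0,0.8]
    - [0.15,0,0,0,0,0,0.8]
    - [0.15,0,0,0,0,0,0.8]

```text
time_s: 39.1
eef_pos: [531.8, 64.8, 391.6]
eef_rot: [-0.048, 0.707, -0.048, -0.704]
ft_force: [2.0, 0.5, 17.5]
grip_width: 48.8
```

```bash
python3 seat.py
```

```text
39.15 seat 248.84 8866 tcp [531.81  64.8  391.57] [ 2.3  1.2 17.2] [-0.65 -0.15 -0.1 ] 48.56
```

Request:
step_arm:
  plan:
    - [-0.05,0,0,0,0,0,0.8]
    - [-0.1,0,0,0,0,0,0.8]
    - [-0.15,0,0,0,0,0,0.8]
    - [-0.2,0,0,0,0,0,0.8]
    - [-0.25,0,0,0,0.1,0,0.6]
    - [-0.25,0,0,0,0.1,0,0.3]
    - [-0.25,0,0,0,0.1,0,0]
    - [-0.25,0,0,0,0.1,0,0]

```text
time_s: 39.82
eef_pos: [531.4, 64.8, 388.6]
eef_rot: [0.048, -0.703, 0.048, 0.708]
ft_force: [-0.4, -0.5, 0.0]
grip_width: 81.0
```

```bash
python3 seat.py w10.png
python3 - <<'E'
from h import *
print(plan([477,-311,130],-68))
E
```

```text
39.8667 seat 249.03 9391 tcp [531.42  64.84 388.56] [-0.1 -0.2 -0.4] [-0.03 -0.03  0.01] 85.14
(array([10.367, 37.972,  0.25 ]), array([-29.76,   0.37,   0.08]))
```

Request:
step_arm:
  plan:
    - [-4,0,0,0,0,0,0]
    - [-7,0,0,0,0,0,0]
    - [-7,4,0,-6,0.4,0,0]
    - [-7,8,0,-12,0.4,0,0]
    - [-6,12,0.2,-18,0.4,0,0]
    - [-4,16,0.2,-24,0.4,0,0]
    - [-2,20,0.2,-29.8,0.4,0,0]
    - [0,24,0.2,-29.8,0.4,0,0]
  force: 60

```text
time_s: 40.53
eef_pos: [497.5, -166.1, 392.3]
eef_rot: [0.137, 0.694, 0.138, -0.693]
ft_force: [1.3, -0.2, -0.0]
grip_width: 85.1
```

Run:
```python
from h import *
print(plan([477,-311,110],-68))
```

```text
(array([12.702, 12.626,  7.436]), array([ 0.36, -0.12,  0.05]))
```

Request:
step_arm:
  plan:
    - [2.5,2.5,1.5,0,0,0,0]
    - [5,5,3,0,0,0,0]
    - [7.6,7.6,4.4,0,0,0,0]
    - [10.2,10.2,6,0,0,0,0]
    - [12.5,12.4,7.3,0.3,0,0,0]
    - [12.5,12.5,7.4,0.3,0,0,0]
    - [12.5,12.5,7.4,0.3,0,0,0]
    - [12.5,12.5,7.4,0.3,0,0,0]

```text
time_s: 41.2
eef_pos: [477.1, -307.7, 268.4]
eef_rot: [0.133, 0.695, 0.134, -0.694]
ft_force: [0.7, 0.7, 1.6]
grip_width: 85.4
```

```bash
cat > padm.py <<'E'
from h import *
s=bot.read_state();c=cam("wrist");cv2.imwrite("pics/w11.png",c["img"]);P=cloud(c);hsv=cv2.cvtColor(c["img"],cv2.COLOR_BGR2HSV)
m=cv2.inRange(hsv,(3,120,80),(22,255,255))
Q=P[(m>0)&(P[...,2]>26)&(P[...,2]<36)];Q=Q[np.hypot(Q[:,0]-477,Q[:,1]+311)<55]
print(len(Q),np.median(Q[:,2]),cv2.minAreaRect(Q[:,:2].astype(np.float32)))
lo,hi=np.percentile(Q,[1,99],axis=0);print(lo,hi,s["eef_pos"],s["qvel"].round(3))
E
python3 padm.py
```

```text
3470 30.241535654605222 ((477.9688720703125, -314.37359619140625), (53.087928771972656, 60.10521697998047), 21.818714141845703)
[ 446.15399044 -338.61845041   26.61647196] [ 510.77941652 -279.89418753   31.75722943] [ 477.0663439  -307.68066952  268.42057838] [ 0.021 -0.027 -0.011  0.001 -0.002  0.001]
```

View pics/w11.png

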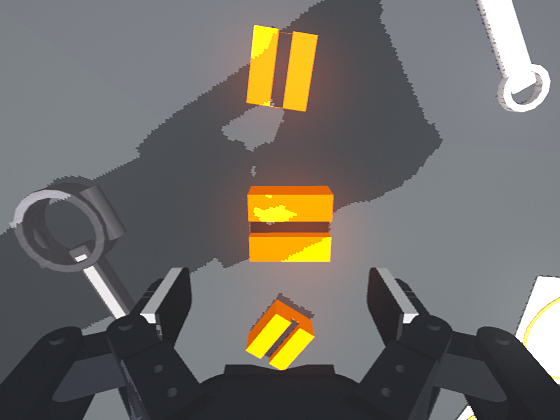

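Run:
```python
from h import *
print(bot.read_state()["eef_pos"],plan([478,-314.6,21.5],-68.2))
```

```text
[ 477.35026854 -307.35888468  269.16004973] (array([9.266, 0.691, 0.239]), array([-0.01, -0.19, -0.03]))
```

Request:
step_arm:
  plan:
    - [2,0.7,0.2,0,0,0,0]
    - [5,0.7,0.2,0,0,0,0]
    - [7,0.7,0.2,0,0,0,0]
    - [8.5,0.7,0.2,0,0,0,0]
    - [9.1,0.7,0.2,0,0,0,0]
    - [9.1,0.7,0.2,0,0,0,0]
    - [9.1,0.7,0.2,0,0,0,0.1]
    - [9.1,0.7,0.2,0,0,0,0.2]
  force: 40

```text
time_s: 41.92
eef_pos: [478.5, -315.0, 178.9]
eef_rot: [0.134, 0.696, 0.133, -0.693]
ft_force: [-0.1, -0.1, -0.1]
grip_width: 68.6
```

Run:
```python
from h import *
print(bot.read_state()["eef_pos"],plan([478,-314.6,21.5],-68.2))
c=cam("wrist");cv2.imwrite("pics/w12.png",c["img"])
```

```text
[ 478.49807733 -315.03972806  178.92189748] (array([ 0.242, -0.06 ,  0.031]), array([-0.01, -0.22, -0.12]))
```

View pics/w12.png

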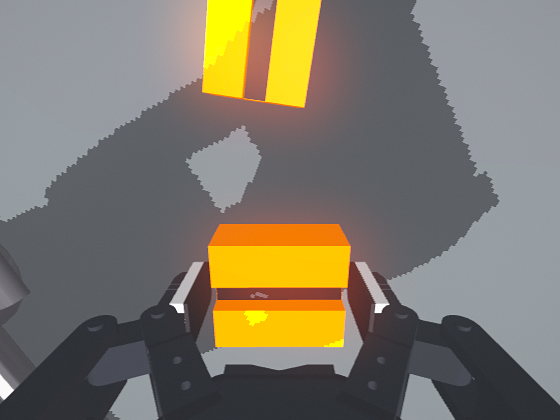

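Request:
step_arm:
  plan:
    - [0.2,0,0,0,0,0,0.3]
    - [0.2,0,0,0,0,0,0.35]
    - [0.2,0,0,0,0,0,0.4]
    - [0.2,0,0,0,0,0,0.5]
    - [0.2,0,0,0,0,0,0.6]
    - [0.2,0,0,0,0,0,0.7]
    - [0.2,0,0,0,0,0,0.7]
    - [0.2,0,0,0,0,0,0.7]
  force: 40

```text
time_s: 42.63
eef_pos: [478.3, -315.3, 176.7]
eef_rot: [0.134, 0.696, 0.133, -0.693]
ft_force: [0.2, -0.8, 5.5]
grip_width: 59.3
```

Run:
```python
from h import *
print(bot.read_state()["eef_pos"],plan([532,65,340],-97.6))
```

```text
[ 478.34155064 -315.32998669  176.67004901] (array([-31.818, -33.276, -19.208]), array([29.35, -0.25, -0.05]))
```

Request:
step_arm:
  plan:
    - [-2.5,0,0,0,0,0,0.7]
    - [-6.5,0,0,0,0,0,0.7]
    - [-10.5,0,0,0,0,0,0.7]
    - [-14,-2,-1,4,0,0,0.7]
    - [-17,-4.4,-2.5,8,0,0,0.7]
    - [-20,-7,-4,12,0,0,0.7]
    - [-23,-9.5,-5.5,16,0,0,0.7]
    - [-26,-12,-7,20,0,0,0.7]

```text
time_s: 43.3
eef_pos: [497.3, -177.4, 436.1]
eef_rot: [0.009, 0.708, 0.01, -0.706]
ft_force: [1.7, 0.1, -1.1]
grip_width: 59.2
```

Run:
```python
from h import *
s=bot.read_state();print(s["eef_pos"],s["ft_force"],s["grip_width"],plan([532,65,330],-97.6))
```

```text
[ 497.32122949 -177.35537874  436.14518268] [ 1.74580117  0.07615136 -1.08473706] 59.157336070834646 (array([ -4.847, -24.14 ,  -4.124]), array([ 9.13, -0.13,  0.08]))
```

Request:
step_arm:
  plan:
    - [-1.5,-3.5,-0.6,2,0,0,0.7]
    - [-3,-7,-1.2,4,0,0,0.7]
    - [-4.8,-10.5,-1.8,6,0,0,0.7]
    - [-4.8,-14.5,-2.5,8,0,0,0.7]
    - [-4.8,-18.5,-3.2,9.1,0,0,0.7]
    - [-4.8,-22,-3.8,9.1,0,0,0.7]
    - [-4.8,-24.3,-4.1,9.1,0,0,0.7]
    - [-4.8,-24.4,-4.1,9.1,0,0,0.7]

```text
time_s: 43.97
eef_pos: [531.0, 70.1, 482.7]
eef_rot: [-0.045, 0.706, -0.043, -0.705]
ft_force: [-0.5, -0.2, -0.8]
grip_width: 59.4
```

Request:
step_arm:
  plan:
    - [0,0,0,0,0,0,0.7]
    - [0,0,0,0,0,0,0.7]
    - [0.5,0,0,0,0,0,0.7]
    - [1,0,0,0,0,0,0.7]
    - [1,0,0,0,0,0,0.7]
    - [1,0,0,0,0,0,0.7]
    - [1,0,0,0,0,0,0.7]
    - [1,0,0,0,0,0,0.7]

```text
time_s: 44.63
eef_pos: [531.2, 66.1, 472.9]
eef_rot: [-0.046, 0.706, -0.045, -0.705]
ft_force: [0.4, 0.5, -1.2]
grip_width: 59.2
```

```bash
cat > pl.py <<'E'
from h import *
import sys
s=bot.read_state();c=cam("wrist");cv2.imwrite("pics/"+sys.argv[1],c["img"]);P=cloud(c);hsv=cv2.cvtColor(c["img"],cv2.COLOR_BGR2HSV)
print(s["time_s"],s["eef_pos"].round(2),s["ft_force"].round(1),s["grip_width"],s["qvel"].round(3))
a=np.radians(-7.6);B=np.array([[np.cos(a),np.sin(a)],[-np.sin(a),np.cos(a)]])
m=cv2.inRange(hsv,(3,120,80),(22,255,255))
Q=P[(m>0)&(np.hypot(P[...,0]-532,P[...,1]-66)<55)&(P[...,2]>240)];zt=np.percentile(Q[:,2],95)
T=Q[Q[:,2]>zt-3.5]; print("pad top z",zt,cv2.minAreaRect(T[:,:2].astype(np.float32)))
L=(T[:,:2]-[532,65])@B.T;lo,hi=np.percentile(L,[.5,99.5],axis=0);print("pad local x",lo[0],hi[0],"mid",(lo[0]+hi[0])/2," y",lo[1],hi[1])
G=P[(m==0)&(P[...,2]>252)&(P[...,2]<264)&(np.hypot(P[...,0]-532,P[...,1]-66)<50)]
L=(G[:,:2]-[532,65])@B.T; L=L[abs(L[:,1])<24]
print("lip pts",len(L),"far lip x",np.percentile(L[L[:,0]>20][:,0],[1,50,99]) if (L[:,0]>20).any() else None,"near",np.percentile(L[L[:,0]<-20][:,0],[1,50,99]) if (L[:,0]<-20).any() else None)
E
python3 pl.py w13.png
```

```text
44.6333 [531.21  66.08 472.92] [ 0.4  0.5 -1.2] 59.241743612487184 [ 0.004 -0.    -0.001  0.001 -0.002  0.002]
pad top z 327.39840442892955 ((530.7359619140625, 66.93833923339844), (60.746925354003906, 53.92656707763672), 83.037109375)
pad local x -27.55522378345068 24.85134050239172 mid -1.3519416405294784  y -27.6118416405797 31.55485469084657
lip pts 823 far lip x [28.69942838 32.99511338 34.50581677] near None
```

View pics/w13.png

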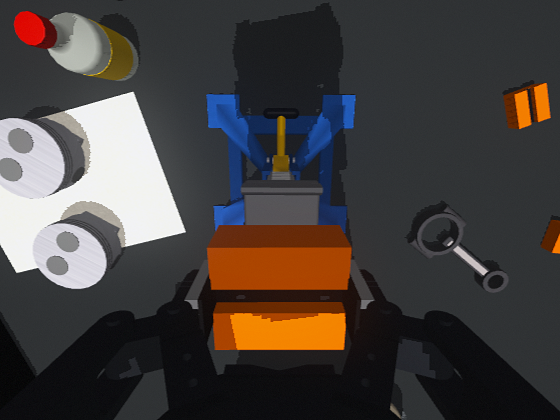

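Request:
step_arm:
  plan:
    - [0.5,0.11,-0.21,0.4,0,0,0.7]
    - [1.2,0.11,-0.21,0.4,0,0,0.7]
    - [2,0.11,-0.21,0.4,0,0,0.7]
    - [2.6,0.11,-0.21,0.4,0,0,0.7]
    - [3,0.11,-0.21,0.4,0,0,0.7]
    - [3,0.11,-0.21,0.4,0,0,0.7]
    - [3,0.11,-0.21,0.4,0,0,0.7]
    - [3,0.11,-0.21,0.4,0,0,0.7]

```text
time_s: 45.35
eef_pos: [533.2, 65.0, 443.1]
eef_rot: [-0.048, 0.706, -0.047, -0.705]
ft_force: [0.0, 0.2, -0.6]
grip_width: 59.1
```

```bash
python3 pl.py w14.png; python3 -c "
from h import *
c=cam('scene');P=c['img'][90:230,230:370];cv2.imwrite('pics/s14.png',cv2.resize(P,None,fx=4,fy=4,interpolation=cv2.INTER_CUBIC))"
```

```text
45.35 [533.21  65.04 443.1 ] [ 0.   0.2 -0.6] 59.14793060255081 [-0.001 -0.002 -0.007  0.001  0.001  0.001]
pad top z 297.59635393222595 ((532.659423828125, 65.89012145996094), (61.00547790527344, 53.90847396850586), 82.3216781616211)
pad local x -25.358012695079477 26.974484215383974 mid 0.8082357601522485  y -28.41136840761693 30.78200089832831
lip pts 1152 far lip x [28.84646136 33.4413518  34.55493753] near None
```

View pics/w14.png

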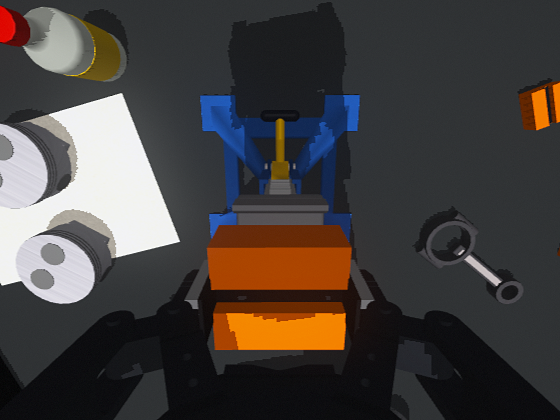

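View pics/s14.png

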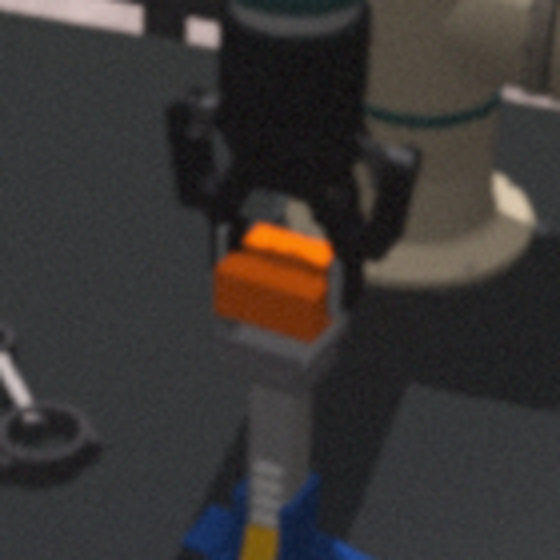

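Request:
step_arm:
  plan:
    - [0.15,0,0,0,0,0,0.7]
    - [0.3,0,0,0,0,0,0.7]
    - [0.45,0,0,0,0,0,0.7]
    - [0.6,0,0,0,0,0,0.7]
    - [0.75,0,0,0,0,0,0.7]
    - [0.9,0,0,0,0,0,0.7]
    - [1,0,0,0,0,0,0.7]
    - [1,0,0,0,0,0,0.7]

```text
time_s: 46.12
eef_pos: [533.2, 65.0, 432.4]
eef_rot: [-0.048, 0.706, -0.047, -0.705]
ft_force: [-0.0, 1.1, -1.3]
grip_width: 59.4
```

Request:
step_arm:
  plan:
    - [0.1,0,0,0,0,0,0.7]
    - [0.2,0,0,0,0,0,0.7]
    - [0.3,0,0,0,0,0,0.7]
    - [0.4,0,0,0,0,0,0.7]
    - [0.5,0,0,0,0,0,0.7]
    - [0.5,0,0,0,0,0,0.7]
    - [0.5,0,0,0,0,0,0.7]
    - [0.5,0,0,0,0,0,0.7]

```text
time_s: 46.78
eef_pos: [533.2, 65.0, 427.7]
eef_rot: [-0.048, 0.706, -0.047, -0.705]
ft_force: [-0.1, -0.3, -1.3]
grip_width: 59.3
```

Request:
step_arm:
  plan:
    - [0.05,0,0,0,0,0,0.7]
    - [0.1,0,0,0,0,0,0.7]
    - [0.15,0,0,0,0,0,0.7]
    - [0.2,0,0,0,0,0,0.7]
    - [0.25,0,0,0,0,0,0.7]
    - [0.3,0,0,0,0,0,0.7]
    - [0.3,0,0,0,0,0,0.7]
    - [0.3,0,0,0,0,0,0.7]

```text
time_s: 47.45
eef_pos: [533.1, 65.0, 425.4]
eef_rot: [-0.048, 0.706, -0.047, -0.705]
ft_force: [-2.1, 0.5, 3.9]
grip_width: 59.1
```

```bash
python3 pl.py w15.png
```

```text
47.45 [533.12  65.05 425.41] [-2.1  0.5  3.9] 59.09085696851699 [ 0.     0.    -0.002  0.    -0.     0.001]
pad top z 279.9632287039112 ((532.6392211914062, 66.17263793945312), (60.66084289550781, 53.791038513183594), 81.86930847167969)
pad local x -25.38117362335089 26.881981330709475 mid 0.750403853679293  y -28.377913515412388 30.787358971096463
lip pts 1473 far lip x [28.10748693 33.60108989 34.64172108] near None
```

View pics/w15.png

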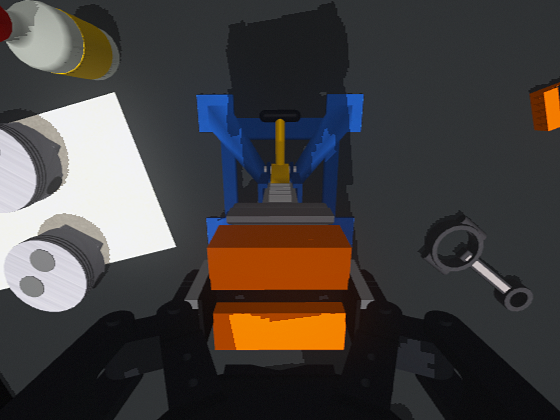

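The pad touched down at TCP z 425.4, against 425.7 expected, and its top is about 30 mm above the seat. Releasing.

Request:
step_arm:
  plan:
    - [0,0,0,0,0,0,0.5]
    - [0,0,0,0,0,0,0.3]
    - [0,0,0,0,0,0,0.1]
    - [0,0,0,0,0,0,0]
    - [0,0,0,0,0,0,0]
    - [0,0,0,0,0,0,0]
    - [-0.5,0,0,0,0,0,0]
    - [-1,0,0,0,0,0,0]

```text
time_s: 48.17
eef_pos: [533.3, 65.0, 434.7]
eef_rot: [-0.048, 0.706, -0.047, -0.705]
ft_force: [0.3, 0.2, 0.5]
grip_width: 85.3
```

Request:
step_arm:
  plan:
    - [-2,0,0,0,0,0,0]
    - [-4,0,0,0,0,0,0]
    - [-7,0,0,0,0,0,0]
    - [-10,0,0,0,0,0,0]
    - [-12,0,0,0,0,0,0]
    - [-12,0,0,0,0,0,0]
    - [-12,0,0,0,0,0,0]
    - [-12,0,0,0,0,0,0]

```text
time_s: 48.83
eef_pos: [533.2, 64.8, 553.8]
eef_rot: [-0.048, 0.706, -0.047, -0.705]
ft_force: [-0.2, -1.0, -0.1]
grip_width: 85.4
```

```bash
python3 pl.py w16.png;  python3 -c "
from h import *
c=cam('scene');P=c['img'][120:300,220:400];cv2.imwrite('pics/s16.png',cv2.resize(P,None,fx=3,fy=3,interpolation=cv2.INTER_CUBIC))
c=cam('top');cv2.imwrite('pics/t16.png',c['img'])"
```

```text
48.8333 [533.19  64.84 553.85] [-0.2 -1.  -0.1] 85.36613792802953 [ 0.001  0.009  0.025  0.    -0.002  0.001]
pad top z 280.03762487655587 ((532.8661499023438, 66.58930969238281), (60.201744079589844, 52.7085075378418), 82.45655822753906)
pad local x -25.4187719934749 26.739745662384887 mid 0.6604868344549946  y -28.056400768829622 31.090683682849527
lip pts 381 far lip x [29.10050605 32.49420409 34.42290495] near None
```

View pics/w16.png

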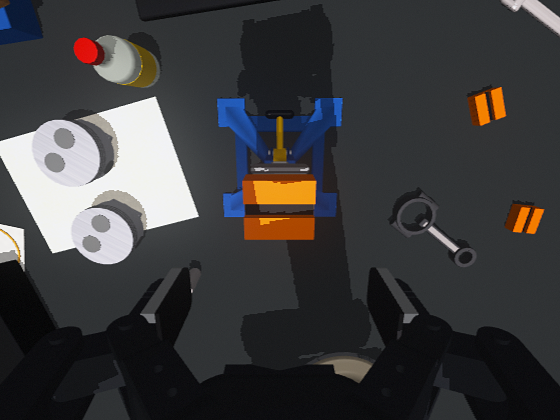

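View pics/s16.png

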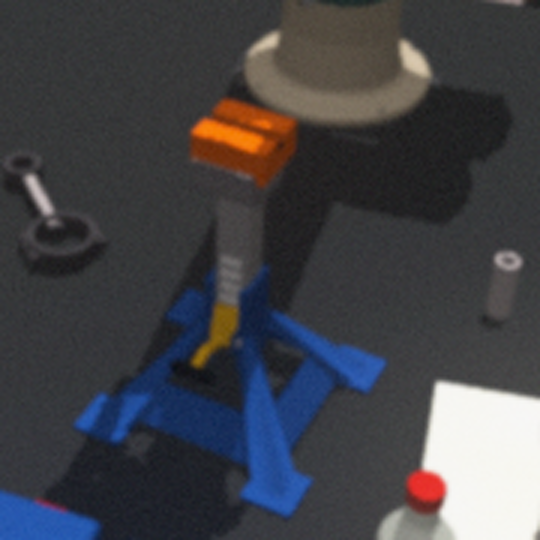

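The pad sits flat between the lips, groove up, with its top at z 280. The parts around it haven't moved. Handing in.

```bash
python3 -c "
from h import *
print(bot.sign_off())"
```

```text
the job is handed in; nothing more can be done
None
```

The stand's column is on its fourth notch, the orange pad is fitted in the saddle, and I handed the job in at about 49 s; the sign-off gave no verdict.

**Lift and mistake:** I drew the column up by the saddle and felt four force ramps and drops. My first pull stopped about 1 mm short of the fourth click, because I took the force drop itself for the click. The first push, about 10 N, therefore slid the column back 8 mm. I noticed, drew it up again 2–3 mm past the click, and stayed below where the fifth tooth meets the pawl.

**Push down:** The column stopped at seat height about 249 mm. I pushed to 17.5 N and it held there. The seat still read 249.0 mm after I let go. That puts the first click at 30 mm of lift, inside the stated 8–32 mm, so the count of four fits.

**Pad:** I used the middle one, measured at about 52–53 x 60 x 30 mm; the other two are smaller. It went between the lips with no side contact and touched down with about 5 N.

**Last checks:**
- The pad's top is at z 280, where 279 was expected. It is centred between the lips to within 0.5 mm and turned to match the saddle, groove up.
- The gripper is clear and reads no force.
- The nearby parts I could see in the last wrist and scene pictures look undisturbed. I saved a last top view but did not look at it.

The cameras disagreed by 1–3 mm on the saddle's y position. I used the position found by gripping the saddle.

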